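# Weigh a cast bracket on the hook of a spring scale

## Robot

A 6-joint arm with a two-finger parallel gripper is mounted at the origin on the work surface. World frame = base frame: x ahead of the robot, y to its left, z up, the work surface at z = 0. Lengths are in m, angles in rad, forces in N, time in s.
With the tool pointing down it reaches from about 0.25 to 0.775 m from the base axis. Payload 8.9 kg.
Tool frame: the origin (TCP) lies midway between the tips of the shut fingers; the grasp point (between the pads) lies 19 mm behind it; z points along the fingers, y is the direction in which the jaws open and shut (so a half turn about z gives the same grasp; the last joint's range is limited). The gripper opens to 85 mm and grips with 20 to 120 N. Pads are 22 mm wide; open, the fingers measure 114 mm over their backs; the gripper's body (76 mm by 85 mm) begins 54 mm behind the grasp point. The pads swing forward as they close: fully open they stand 13 mm farther back than shut.
Start: joints at [1.058, 0.291, -0.153, 1.127, 0, 1.431], TCP at [0.192, 0.489, 0.231] pointing down, gripper open.
Joint ranges: [-2.52, 2.52], [-0.91, 1.74], [-1.3, 1.37], [-1.96, 2.02], [-1.52, 1.47], [-3.14, 3.14]. Speed limits (rad/s): [2.22, 2.22, 2.79, 3.14, 3.14, 3.14].

## Interface

Orientations are given as a rotation vector (axis times angle).
In Python, from plant import * gives the robot as it stands.
- The arm moves only by the tool carry_out, never from a script. Its argument "moves" is a list that holds one entry, the list of rows, each a list of 7 numbers: the opening, from -1 (shut) to 1 (fully open), then the shift along the tool's x, y, z in m, then the turn, a rotation vector about the tool's x, y, z in degrees. A call has 1 to 12 rows; each row is the pose to reach, as a shift and turn from the pose commanded when the call began, along the tool's axes at that moment; what a row does not reach only later rows make up. A row lasts 1/8 s, in which the tool goes at most 62.5 mm and 10.7 degrees, less where a joint would pass 70% of its speed; a pose out of reach is approached as far as the arm can. A call with a gripper value outside its range is refused whole. The fingers move at their own pace and stop on an object; the grip force is fixed at half the most. Time passes only in rows, so rows that repeat a pose let the fingers close. It gives the time, the measured TCP pose, the force and the opening at its end, in the units of the state.
- observe(): the state, without advancing time (a new reading comes with each control period).
- get_image(name): name is "scene" or "top" or "wrist"; returns the picture (400x640x3 uint8, blue, green, red); there is no depth.
- camera_params(name): a dict with "fx", "fy", "cx", "cy" (pixels), "origin" and "attitude" of the camera in the world. Camera axes: x right, y up, looking along -z (the intrinsics and any distortion apply to the point x, -y, -z); pixel columns grow to the right and rows downward; lengths in m; the calibration is good to about 2 mm. The wrist camera is an equidistant fisheye: a pixel r from the principal point sees the ray r / f radians off the axis. A picture is of the moment at which its call begins: read the wrist's pose just before it. camera_params takes no time and is no camera call; for the wrist camera it gives the pose at the moment of the call.
- sign_off(): hands the job in, once; it reports no verdict.
Trained networks look in the newest picture that a camera, given by its name, has taken for a name from the list of things; names that differ only in an ending like _2 or _b are one class to them, and where a whole thing is asked for, a point or a joint stands for the part that bears it (a point fixed in the world has none). Each returns a list of dicts, best first, with "p" (0 to 1); they miss things now and then, are a little off and sometimes report something else, mostly with a low value. They report only what shows in the picture. A call takes as long as a camera call. They do not tell look-alikes from the thing itself.
- masks_of(camera, name): "pixels" (400x640 bool, what is visible of it) and "extent" ([left, top, right, bottom] in pixels, round what is visible of it).
- place_of(camera, name): "point" ([row, column] in pixels: a listed point, or the origin of a listed thing).
The state is a dict: "t": time; "joint_positions": joint angles; "joint_vel": joint speeds; "tau": joint torques, N m; "tcp_pos": TCP position; "tcp_rot": TCP orientation; "ft_force": force on the tool from outside, world axes, zero at the start; "ft_torque": the same for the moment, N m; "grip_width": opening from 0.0 (shut) to 1.0 (fully open).
Only numpy, scipy, OpenCV 4.12 (cv2) and the standard library are available. Lean on these libraries where they do the work, as an engineer would, in place of code of your own. Each camera call takes 0.05 s, during which the arm holds its last target.

## Task

Hang the cast bracket by its eye in the bottom of the spring scale's hook, lowering its weight slowly and gently onto the spring so that the hook neither drops, bounces nor springs back when you let go. Once it hangs free and still, press the green record button well down to take the reading, and leave the bracket hanging. Do not force or overload the scale, and leave the tray, knobs and screwdriver where they are.

Things in the scene. Friction and masses are not known exactly. Their poses are not given: they have to be found in the camera images.
- bracket: Loose bare-metal casting, weight differs much from piece to piece (under 1 kg), standing on a foot 50 (x) by 80 (y) by 14 mm. From it rises a flat lug, 10 mm thick (x), 48 mm wide (y), top at 99 mm, pierced along x by a round 28 mm eye centred 75 mm up. Pinch the lug's edges (48 mm apart along y) from above at eye height. Origin: centre of underside, z up; same after a half turn about z.
- bracket_eye (a point): Centre of the bracket's 28 mm eye; x runs along the eye's axis, z up the bracket.
- scale_stand: Fixed spring scale: grey foot 170 by 130 by 18 mm, blue post 34 by 44 mm and 327 mm tall in all, white graduated plates front and back with a red pointer on the back. Origin: under the post at the work surface. Its hook points along -x of the stand. The stand's yaw differs.
- hook_seat (a point): On the moving hook: where the eye's centre lies when hung in the hook's bottom, 10 mm below the rod's axis, 195 mm up unloaded, 150 mm from the post's axis. +x to the post, -x to the open tip. J of 8 mm rod: flat bottom to 8 mm either side; towards the post it rises 12 mm by 25 mm, then level. An upright lug passes the tip with its eye 17 mm above this point, then goes level along +x.
- hook_tip (a point): Centre of the red end of the hook rod (its open tip), 34 mm along -x and 25 mm above point hook_seat; the rod slopes straight up to it from the flat bottom.
- weigh_arm (a joint): Downward travel in m of the sprung carriage with its hook: 0 unloaded, against its upper stop; end of travel 0.11, rated to 0.1. Stiffness 100 N/m (10 mm per newton of load), lightly damped (6 N s/m), so it bounces if the load is let go half taken up. It is meant to move slowly, no faster than about 45 mm/s. The hook's seat sinks with it.
- record (a joint): Green push button, 32 mm across, facing up on a fixed grey box 90 by 90 by 45 mm with a yellow top plate; travel 6 mm downwards (0 = up, 0.006 = fully down), springs back, 5 N at full travel.
- record_top (a point): Centre of the top face of the record button, 67 mm above the work surface when up.
- screw_tray: Loose open black tray of small screws, 140 (x) by 100 (y) by 30 mm. Origin: centre of the underside. Not to be disturbed.
- knob_a: Loose black cooker knob, 48 mm across, 25 mm high. Origin: centre of the underside. Not to be disturbed.
- knob_b: Another such knob. Not to be disturbed.
- screwdriver: Loose screwdriver with orange handle lying along its x axis, handle to -x. Not to be disturbed.
Not all that is in view belongs to the job. What is shaped like the bracket but orange or red is not meant.

How it is judged:
On the way, in this order (a step that is already met when the one before it is completed fails the run):
1. the bracket hangs by its eye in the bottom of the hook, let go and still (eye within 13 mm of the seat, upright, hook not moving) (distance between bracket_eye and hook_seat below 0.013 m and angle between bracket's own z axis and vertical below 0.25 rad and contact force between the fingers and bracket below 0.1 N and linear speed of bracket below 0.02 m/s and velocity of joint weigh_arm between -0.01 and 0.01 m/s), for 0.5 s.
2. the record button is pressed at least 4 mm down while the bracket hangs still (all of step 1 and value of joint record above 0.004 m), for 0.1 s.
At the end, for the whole second after the job is handed in: The bracket hangs free and still in the bottom of the hook (eye centre within 13 mm of the seat, within 0.25 rad of upright, slower than 20 mm/s, hook slower than 10 mm/s), the button is up again, and the tray, knobs and screwdriver are within 30 mm of where they were (all of step 1 and value of joint record below 0.002 m and distance of each of screw_tray, knob_a, knob_b, screwdriver from where it was at the start of the episode below 0.03 m); the robot touches nothing.
It fails at once if the hook jerks: it moves up or down faster than 0.055 m/s (dropped, bouncing or springing back) (velocity of joint weigh_arm above 0.055 m/s or velocity of joint weigh_arm below -0.055 m/s).
It fails at once if the scale is overloaded: pulled down more than 100 mm (value of joint weigh_arm above 0.1 m).
It fails at once if the scale is forced: the bracket bears on it with more than 20 N, or the robot touches it with more than 10 N (contact force between bracket and scale_stand above 20 N or contact force between any of the arm, the fingers and scale_stand above 10 N).
It fails at once if the button is pressed while the bracket is not hanging still in the hook (value of joint record above 0.003 m and (distance between bracket_eye and hook_seat above 0.014 m or linear speed of bracket above 0.03 m/s or contact force between the fingers and bracket above 0.2 N)).
It fails at once if the tray, a knob or the screwdriver is moved more than 30 mm (distance of any of screw_tray, knob_a, knob_b, screwdriver from where it was at the start of the episode above 0.03 m).
It also fails if it takes over 72 s, if anything falls off the work surface, if the arm or the gripper's body presses on something with over 40 N, if the wrist force passes 120 N, or if a joint passes its speed limit or range.

## Working session

There is one attempt and no reset: what is moved stays moved. The work goes in short steps, Python scripts to look and compute and a tool call to move; the robot and the scene stay as the last step left them, time stands still between calls to the robot, and variables do not carry over. Pictures are saved under pics/ and viewed, and the job is handed in when it is done.

Besides the shell and the picture viewer there is one more tool, called as a command line: name --argument value ..., lists and objects as JSON in quotes. carry_out: Moves the arm, as the interface text tells. Its arguments: {"type":"object","properties":{"moves":{"type":"array"}},"required":["moves"]}

```bash
ls; mkdir -p pics; python3 - <<'E'
from plant import *
import cv2
s=observe();print({k:s[k] for k in('t','tcp_pos','tcp_rot','ft_force','grip_width')})
for n in('scene','top','wrist'):
    print(n,camera_params(n)); cv2.imwrite(f'pics/{n}0.png',get_image(n))
    for o in ['bracket','bracket_eye','scale_stand','hook_seat','hook_tip','record_top','screw_tray','knob_a','screwdriver']:
        try: print(o,[(tuple(round(v) for v in d['point']),round(d['p'],2)) for d in place_of(n,o)])
        except Exception as e: print(o,e)
print(observe()['t'])
E
```

```text
pics
{'t': 0.0, 'tcp_pos': array([0.19149373, 0.48836778, 0.23076303]), 'tcp_rot': array([-5.83714773e-01, -3.08646860e+00,  1.88712457e-03]), 'ft_force': array([ 0.20079963, -0.37834081,  0.0420891 ]), 'grip_width': 0.999186093635334}
scene {'fx': 387.3262462302913, 'fy': 387.3262462302913, 'cx': 321.9827143302557, 'cy': 201.99587660458525, 'origin': array([ 1.17177626, -0.0055975 ,  0.7761858 ]), 'attitude': array([0.61816218, 0.60334932, 1.49721777])}
bracket [((181, 406), 0.96), ((216, 429), 0.68), ((202, 379), 0.6)]
bracket_eye [((194, 433), 0.79), ((162, 408), 0.62), ((182, 384), 0.61)]
scale_stand [((257, 349), 0.56), ((281, 450), 0.47)]
hook_seat [((228, 289), 0.77)]
hook_tip [((232, 275), 0.77), ((194, 434), 0.54)]
record_top [((193, 211), 0.62)]
screw_tray [((207, 310), 0.91), ((194, 434), 0.34)]
knob_a [((231, 275), 0.58), ((281, 448), 0.57), ((266, 242), 0.54)]
screwdriver [((319, 245), 0.82)]
top {'fx': 455.39334041799486, 'fy': 455.39334041799486, 'cx': 317.6451563361444, 'cy': 204.820945422409, 'origin': array([0.3481194 , 0.0131515 , 1.07748556]), 'attitude': array([ 0.16490759, -0.16374884, -1.53177894])}
bracket [((312, 214), 0.97), ((272, 255), 0.93), ((256, 198), 0.68)]
bracket_eye [((271, 253), 0.89), ((314, 208), 0.77), ((252, 194), 0.57)]
scale_stand [((191, 298), 0.86)]
hook_seat [((138, 361), 0.65), ((252, 192), 0.4), ((264, 457), 0.38)]
hook_tip [((127, 376), 0.74)]
record_top []
screw_tray [((262, 338), 0.62)]
knob_a [((169, 203), 0.57), ((187, 406), 0.5)]
screwdriver [((132, 395), 0.65)]
wrist {'fx': 309.70691628693146, 'fy': 309.70691628693146, 'cx': 318.1491257983341, 'cy': 200.19979339001011, 'origin': array([0.11753   , 0.5173151 , 0.37451942]), 'attitude': array([-0.27730913, -0.18941225,  1.18637933])}
bracket [((346, 264), 0.95), ((348, 191), 0.61)]
bracket_eye [((378, 179), 0.66)]
scale_stand []
hook_seat []
hook_tip []
record_top []
screw_tray []
knob_a []
screwdriver []
1.5
```

View pics/scene0.png

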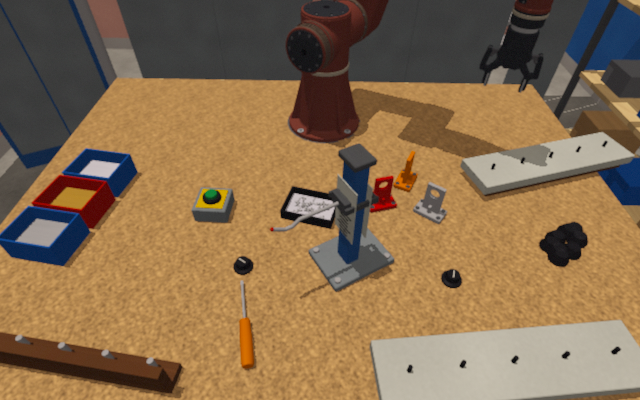

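View pics/top0.png

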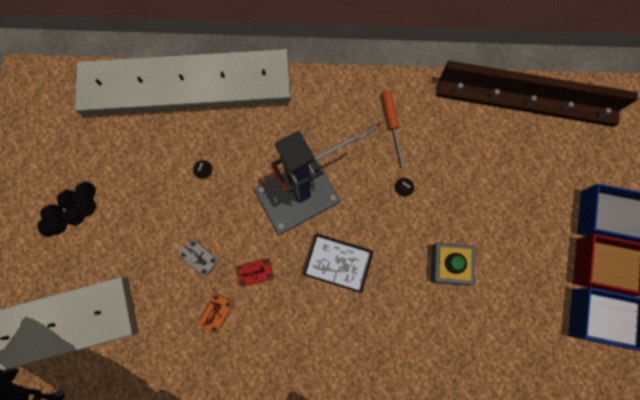

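View pics/wrist0.png

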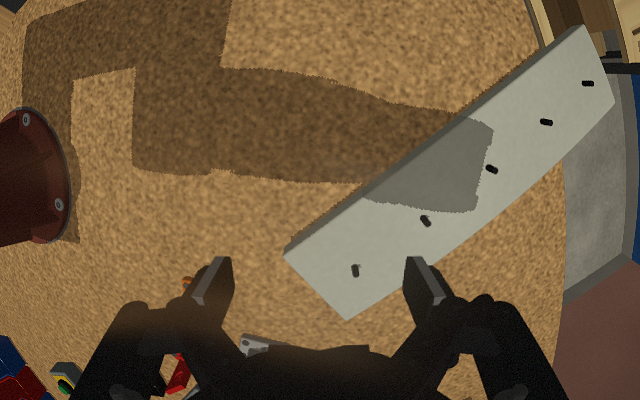

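Candidates for the bracket are: bare metal at top (row 256, col 198) and scene (202, 430); red at top (272, 255); orange at top (312, 214). The bare-metal one matches the description. Next I'll check it in close crops.

```bash
cat > h.py <<'E'
import numpy as np, cv2
from scipy.spatial.transform import Rotation as R
from plant import *
def proj(c,P):
    P=np.atleast_2d(P); q=(P-c['origin'])@R.from_rotvec(c['attitude']).as_matrix()
    x,y,z=q[:,0],-q[:,1],-q[:,2]
    return np.c_[c['cx']+c['fx']*x/z, c['cy']+c['fy']*y/z]
def projf(c,P):
    P=np.atleast_2d(P); q=(P-c['origin'])@R.from_rotvec(c['attitude']).as_matrix()
    x,y,z=q[:,0],-q[:,1],-q[:,2]; r=np.hypot(x,y); th=np.arctan2(r,z)
    return np.c_[c['cx']+c['fx']*th*x/r, c['cy']+c['fy']*th*y/r]
def ray(c,u,v,fish=False):
    a,b=(u-c['cx'])/c['fx'],(v-c['cy'])/c['fy']
    if fish:
        r=np.hypot(a,b); k=np.sin(r)/r; d=np.array([a*k,-b*k,-np.cos(r)])
    else: d=np.array([a,-b,-1.])
    d=R.from_rotvec(c['attitude']).as_matrix()@d; return c['origin'],d/np.linalg.norm(d)
def atz(c,u,v,z,fish=False):
    o,d=ray(c,u,v,fish); return o+d*(z-o[2])/d[2]
def tri(rs):
    A=np.zeros((3,3));b=np.zeros(3)
    for o,d in rs:
        M=np.eye(3)-np.outer(d,d);A+=M;b+=M@o
    p=np.linalg.solve(A,b); return p,[np.linalg.norm((np.eye(3)-np.outer(d,d))@(p-o)) for o,d in rs]
E
python3 - <<'E'
from h import *
S=cv2.imread('pics/scene0.png');T=cv2.imread('pics/top0.png')
def crop(I,x,y,w,h,k):return cv2.resize(I[y:y+h,x:x+w],None,fx=k,fy=k,interpolation=cv2.INTER_CUBIC)
a=crop(S,260,140,200,150,4)
cv2.imwrite('pics/cs.png',a)
cv2.imwrite('pics/ct.png',crop(T,240,100,180,140,4))
cv2.imwrite('pics/cb.png',np.hstack([crop(T,170,230,60,60,6),crop(S,400,170,60,60,6)]))
c=camera_params('top');s=camera_params('scene')
print('bracket foot', atz(c,198,257,.014), atz(s,429,216,0))
print('rec',atz(c,456,263,.067),atz(s,211,193,.067))
print('stand',atz(c,297,197,0),atz(s,349,257,0))
print('tip',tri([ray(c,377,127),ray(s,272,229)]))
E
```

```text
bracket foot [0.44155587 0.29216419 0.014     ] [0.45144176 0.29123412 0.        ]
rec [ 0.4424037  -0.29249235  0.067     ] [ 0.44389954 -0.29340052  0.067     ]
stand [0.59573252 0.06846935 0.        ] [0.59407209 0.06664197 0.        ]
tip (array([ 0.69444689, -0.09674088,  0.21879962]), [np.float64(1.1184538598935769e-05), np.float64(1.1184538598925169e-05)])
```

View pics/cs.png

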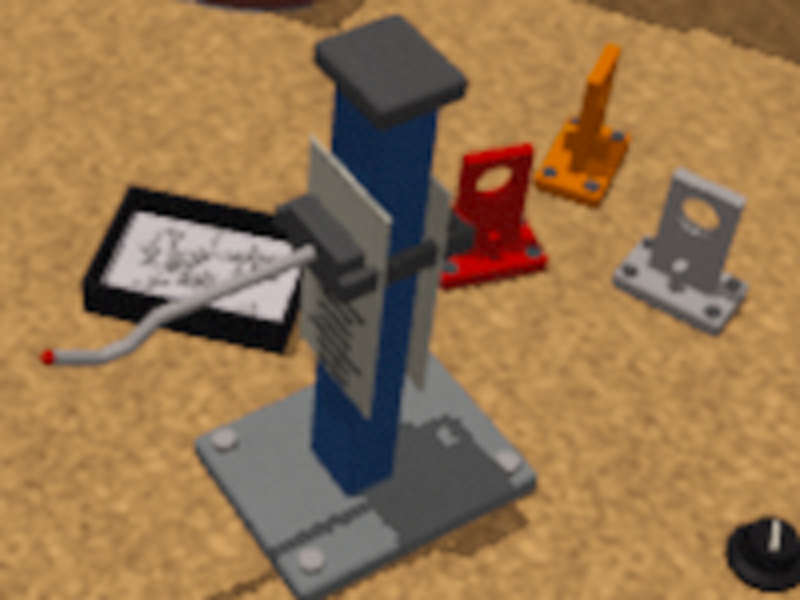

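View pics/ct.png

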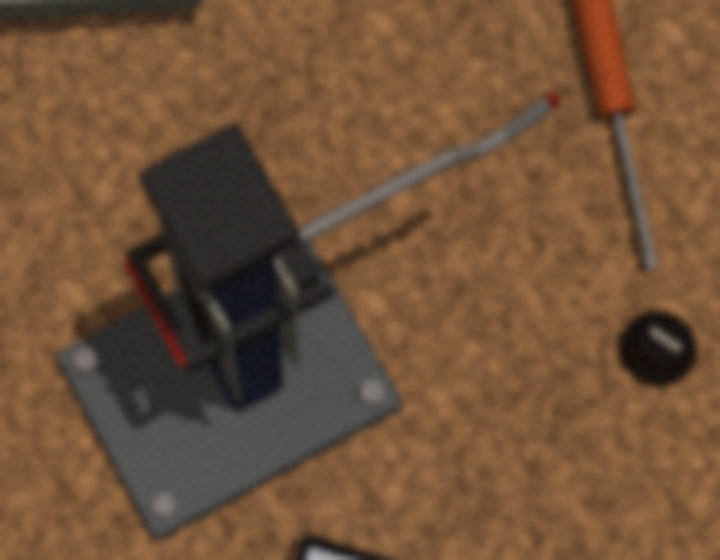

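View pics/cb.png

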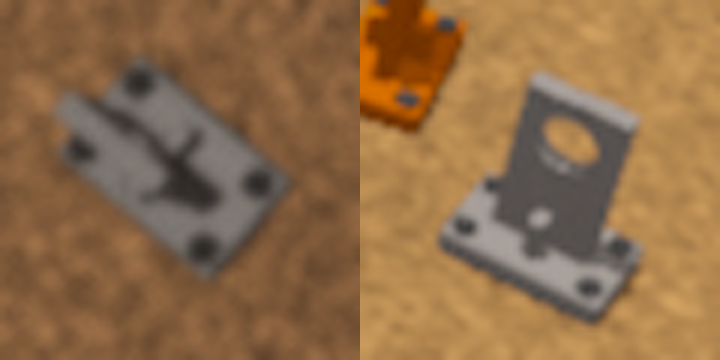

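```bash
cat > fit.py <<'E'
from h import *
from scipy.optimize import least_squares
c=camera_params('top');s=camera_params('scene')
T=lambda x,y:(170+x/6,230+y/6)
S=lambda x,y:(400+(x-360)/6,170+y/6)
# bracket
obs=[('t',T(142,57),(-1,1)),('t',T(292,180),(-1,-1)),('t',T(210,278),(1,-1)),('t',T(60,158),(1,1))]
def br(p,pts):
    Rz=R.from_euler('z',p[2]).as_matrix(); return pts@Rz.T+np.array([p[0],p[1],0])
top=np.array([[.025,-.04,.014],[.025,.04,.014],[-.025,.04,.014],[-.025,-.04,.014]])
def run(tq,sq,lug,eye,y0):
    def f(p):
        P=br(p,top);r=[]
        r+=list((proj(c,P)[[i for i,_ in tq]]-[q for _,q in tq]).ravel())
        r+=list((proj(s,P)[[i for i,_ in sq]]-[q for _,q in sq]).ravel())
        L=br(p,np.array([[.005*lug[0][0],.024*lug[0][1],.099],[.005*lug[1][0],.024*lug[1][1],.099],[0,0,.075]]))
        r+=list((proj(s,L)-np.array([lug[0][2],lug[1][2],eye])).ravel())
        return r
    return least_squares(f,[.445,.292,y0])
# determine direction: lug long edge in top: (142,57)->(292,180)
a=atz(c,*T(142,57),.014);b=atz(c,*T(292,180),.014);d=b-a
print('long edge',np.linalg.norm(d),np.degrees(np.arctan2(d[1],d[0])))
d2=atz(c,*T(210,278),.014)-b;print('short',np.linalg.norm(d2),np.degrees(np.arctan2(d2[1],d2[0])))
E
python3 - <<'E'
from fit import *
for n,cam,pts,z in [('br scene foot',s,[S(440,232),S(597,312),S(640,248)],.014),('lug top',s,[S(535,75),S(638,118)],.099),('eye',s,[S(571,140)],.075),('br top foot',c,[T(142,57),T(292,180),T(210,278),T(60,158)],.014)]:
    print(n,[np.round(atz(cam,*q,z)[:2],4) for q in pts])
U=lambda x,y:(240+x/4,100+y/4); V=lambda x,y:(260+x/4,140+y/4)
print('foot top',[np.round(atz(c,*U(*q),.018)[:2],4) for q in [(60,357),(158,535),(400,402)]])
print('foot scene',[np.round(atz(s,*V(*q),.018)[:2],4) for q in [(197,445),(303,597),(537,482)]])
for z in(.327,.315):print('cap scene',[np.round(atz(s,*V(*q),z)[:2],4) for q in [(316,45),(398,15),(467,83),(383,108)]],'cap top',[np.round(atz(c,*U(*q),z)[:2],4) for q in [(140,175),(235,124),(300,235),(205,280)]])
print('tip',tri([ray(c,*U(554,100)),ray(s,*V(48,357))]))
print('post base',[np.round(atz(s,*V(*q),.018)[:2],4) for q in [(312,455),(352,495),(395,478)]])
print('tray top',[np.round(atz(c,u,v,.03),3) for u,v in[(319,236),(372,247),(362,291),(305,276)]])
E
```

```text
long edge 0.0774715642679691 -126.38307929523953
short 0.04799567509965894 143.43441752612947
br scene foot [array([0.438 , 0.2479]), array([0.4855, 0.3098]), array([0.4461, 0.3374])]
lug top [array([0.4245, 0.2758]), array([0.4506, 0.3149])]
eye [array([0.4398, 0.2938])]
br top foot [array([0.4821, 0.3059]), array([0.4362, 0.2435]), array([0.3976, 0.2721]), array([0.4417, 0.3342])]
foot top [array([0.6073, 0.1689]), array([0.5018, 0.1049]), array([ 0.5864, -0.0353])]
foot scene [array([ 0.592 , -0.0316]), array([0.6977, 0.0315]), array([0.6158, 0.1734])]
cap scene [array([0.593 , 0.0272]), array([0.5687, 0.0671]), array([0.6193, 0.0957]), array([0.6379, 0.0563])] cap top [array([0.614 , 0.0938]), array([0.6388, 0.0536]), array([0.5892, 0.0235]), array([0.5677, 0.0635])]
cap scene [array([0.5776, 0.0281]), array([0.5526, 0.0691]), array([0.6045, 0.0984]), array([0.6236, 0.058 ])] cap top [array([0.6183, 0.0951]), array([0.6434, 0.0542]), array([0.593 , 0.0237]), array([0.5712, 0.0643])]
tip (array([ 0.69746078, -0.09776635,  0.22177161]), [np.float64(0.001564330800826104), np.float64(0.0015643308008261429)])
post base [array([0.5982, 0.0386]), array([0.6273, 0.0618]), array([0.6144, 0.0881])]
tray top [array([0.498, 0.012, 0.03 ]), array([ 0.476, -0.111,  0.03 ]), array([ 0.376, -0.089,  0.03 ]), array([0.405, 0.041, 0.03 ])]
```

```bash
cat > go.py <<'E'
import sys
from h import *
# usage: go.py x y z jawdeg(tool y direction, mod 180) -> shift in tool axes and turn
def plan(x,y,z,jaw):
    s=observe(); M=R.from_rotvec(s['tcp_rot']).as_matrix()
    yd=np.degrees(np.arctan2(M[1,1],M[0,1])); d=(jaw-yd+90)%180-90
    print('t',round(s['t'],2),'pos',np.round(s['tcp_pos'],4),'zaxis',np.round(M[:,2],3),'jawdir',round(yd,2),'need turn world z',round(d,2),'=> tool z turn',round(-d,2))
    print('shift tool mm',np.round(M.T@(np.array([x,y,z])-s['tcp_pos'])*1000,1),'j',np.round(s['joint_positions'],2),'ft',np.round(s['ft_force'],2),'grip',round(s['grip_width'],3))
if __name__=='__main__': plan(*map(float,sys.argv[1:5]))
E
python3 go.py .44 .291 .23 53.5
python3 -c "
from h import *
c=camera_params('top')
for n,u,v in [('red',255,272),('orange',214,314),('knobL',203,169),('knobR',404,187)]:print(n,atz(c,u,v,.014))"
```

```text
t 1.5 pos [0.1917 0.4887 0.2313] zaxis [ 0. -0. -1.] jawdir 68.58 need turn world z -15.08 => tool z turn 15.08
shift tool mm [-303.3  -93.4    1.3] j [ 1.06  0.29 -0.15  1.13 -0.    1.43] ft [-0.15  0.35  0.35] grip 1.002
red [0.41131751 0.15739455 0.014     ]
orange [0.31388473 0.24460446 0.014     ]
knobL [0.65462351 0.29865984 0.014     ]
knobR [ 0.62577632 -0.18882769  0.014     ]
```

carry_out --moves '[[[1,-0.045,-0.014,0,0,0,3],[1,-0.1,-0.03,0,0,0,6],[1,-0.15,-0.046,0,0,0,9],[1,-0.2,-0.062,0,0,0,12],[1,-0.25,-0.077,0,0,0,15],[1,-0.29,-0.09,0,0,0,15],[1,-0.303,-0.093,0,0,0,15],[1,-0.303,-0.093,0,0,0,15]]]'

```text
t: 2.5
tcp_pos: [0.44, 0.2914, 0.2312]
tcp_rot: [-0.983, -2.983, 0.0]
ft_force: [-0.4, -0.2, 0.7]
grip_width: 0.997
```

```bash
python3 go.py .44 .291 .056 53.5; python3 - <<'E'
from h import *
c=camera_params('wrist');I=get_image('wrist');cv2.imwrite('pics/w1.png',I);print(c)
for o in('bracket','bracket_eye'):print(o,[(np.round(d['point']),round(d['p'],2)) for d in place_of('wrist',o)])
p=projf(c,[[.44,.291,.075],[.44,.291,.099],[.44,.291,0]]);print(p)
E
```

```text
t 2.5 pos [0.44   0.2914 0.2312] zaxis [-0.  0. -1.] jawdir 53.51 need turn world z -0.01 => tool z turn 0.01
shift tool mm [ -0.3  -0.3 175.2] j [ 0.45  0.3  -0.15  1.13  0.    1.08] ft [-0.44 -0.25  0.69] grip 0.997
{'fx': 309.70691628693146, 'fy': 309.70691628693146, 'cx': 318.1491257983341, 'cy': 200.19979339001011, 'origin': array([0.375975  , 0.33826001, 0.37439938]), 'attitude': array([-0.29242682, -0.14744981,  0.92592971])}
bracket [(array([167., 315.]), 0.8), (array([208., 225.]), 0.69), (array([110., 226.]), 0.65)]
bracket_eye [(array([231., 206.]), 0.97), (array([185., 323.]), 0.87), (array([115., 203.]), 0.8)]
[[318.22220954 182.85090608]
 [318.22853272 189.51191154]
 [318.20729729 167.25587224]]
```

View pics/w1.png

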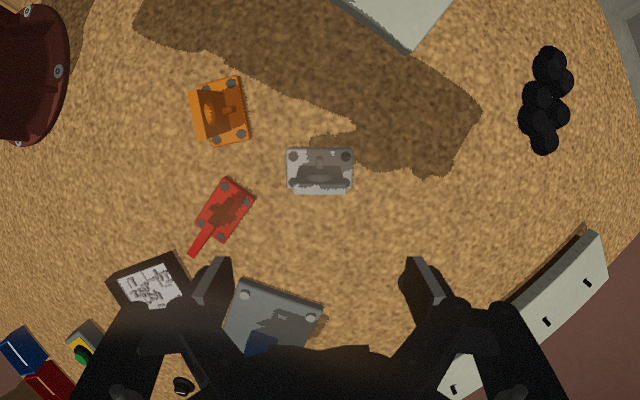

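The wrist view shows the bare-metal bracket at about (320, 170), square to the jaws. Red is at (222, 210) and orange at (222, 110).

```bash
python3 - <<'E'
from h import *
I=cv2.imread('pics/w1.png');cv2.imwrite('pics/w1c.png',cv2.resize(I[135:205,270:370],None,fx=8,fy=8,interpolation=cv2.INTER_CUBIC))
E
```

```text
(no output)
```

View pics/w1c.png

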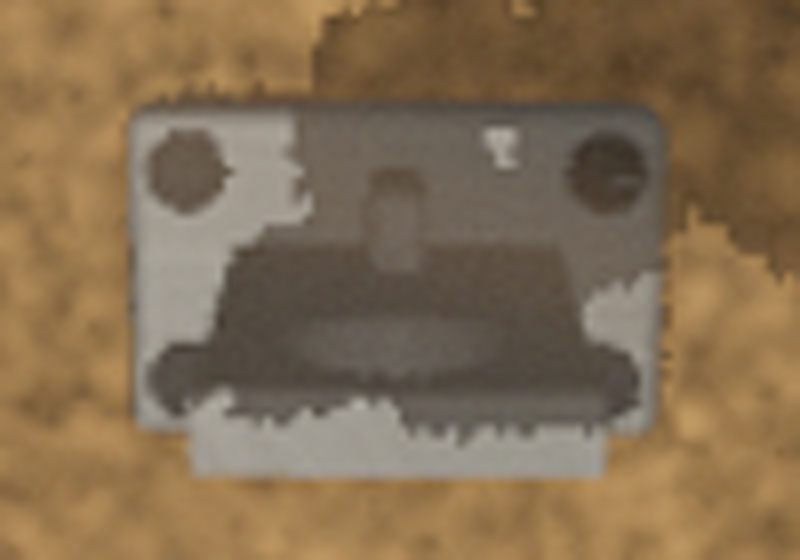

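```bash
python3 - <<'E'
from h import *
c={'fx': 309.70691628693146, 'fy': 309.70691628693146, 'cx': 318.1491257983341, 'cy': 200.19979339001011, 'origin': np.array([0.375975  , 0.33826001, 0.37439938]), 'attitude': np.array([-0.29242682, -0.14744981,  0.92592971])}
W=lambda x,y:(270+x/8-.44,135+y/8-.44)
q=lambda pts,z:np.array([atz(c,*W(*p),z,True)[:2] for p in pts])
L=q([(190,475),(608,475),(608,392),(190,392)],.099);F=q([(131,108),(662,108),(655,432),(138,432)],.014)
for n,P in('lug',L),('foot',F):
    d=P[1]-P[0]+P[2]-P[3];e=P[3]-P[0]
    print(n,P.mean(0),'ang',np.degrees(np.arctan2(d[1],d[0])),'len',np.linalg.norm(d)/2,np.linalg.norm(e))
E
```

```text
lug [0.44007505 0.2923428 ] ang 53.51657616159765 len 0.04843769696992096 0.010006641413021643
foot [0.43945719 0.2927691 ] ang 53.523146288247 len 0.07824006211012952 0.04958379163125464
```

carry_out --moves '[[[1,0.0006,0.0008,0.05,0,0,0],[1,0.0006,0.0008,0.1,0,0,0],[1,0.0006,0.0008,0.14,0,0,0],[1,0.0006,0.0008,0.165,0,0,0],[1,0.0006,0.0008,0.177,0,0,0],[1,0.0006,0.0008,0.177,0,0,0],[1,0.0006,0.0008,0.177,0,0,0]]]'

```text
t: 3.52
tcp_pos: [0.4404, 0.2931, 0.0554]
tcp_rot: [0.981, 2.983, 0.002]
ft_force: [0.3, -0.1, 0.2]
grip_width: 0.999
```

```bash
cat > ft.py <<'E'
from h import *
import sys
n=int(sys.argv[1]) if len(sys.argv)>1 else 10
F=[];Z=[]
for i in range(n):
    get_image('scene');s=observe();F.append(s['ft_force']);Z.append(s['tcp_pos'])
print('t',s['t'],'ft mean',np.mean(F,0).round(3),'sd',np.std(F,0).round(2),'tcp',np.mean(Z,0).round(4),'grip',s['grip_width'])
E
python3 ft.py 10
```

```text
t 4.025 ft mean [-0.197  0.069 -0.174] sd [0.47 0.33 0.34] tcp [0.4402 0.2927 0.0549] grip 1.0044424169983053
```

carry_out --moves '[[[-1,0,0,0,0,0,0],[-1,0,0,0,0,0,0],[-1,0,0,0,0,0,0],[-1,0,0,0,0,0,0],[-1,0,0,0,0,0,0],[-1,0,0,0,0,0,0],[-1,0,0,-0.02,0,0,0],[-1,0,0,-0.05,0,0,0],[-1,0,0,-0.1,0,0,0],[-1,0,0,-0.15,0,0,0],[-1,0,0,-0.2,0,0,0],[-1,0,0,-0.2,0,0,0]]]'

```text
t: 5.52
tcp_pos: [0.4414, 0.2933, 0.2574]
tcp_rot: [0.98, 2.98, 0.006]
ft_force: [0.8, 0.2, -2.9]
grip_width: 0.556
```

```bash
python3 ft.py 12; python3 - <<'E'
from h import *
cv2.imwrite('pics/s2.png',get_image('scene'));cv2.imwrite('pics/w2.png',get_image('wrist')); print(camera_params('wrist'))
E
```

```text
t 6.125 ft mean [-0.365 -0.291 -2.661] sd [0.47 0.48 0.64] tcp [0.4394 0.2923 0.2534] grip 0.5472089129017005
{'fx': 309.70691628693146, 'fy': 309.70691628693146, 'cx': 318.1491257983341, 'cy': 200.19979339001011, 'origin': array([0.37571794, 0.33934317, 0.39743374]), 'attitude': array([-0.29265901, -0.14786302,  0.92706624])}
```

View pics/s2.png

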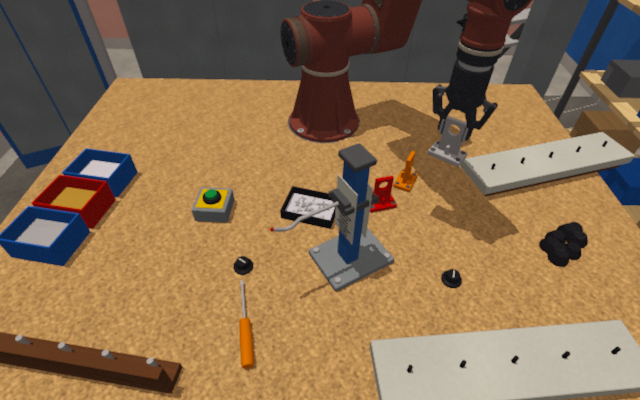

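View pics/w2.png

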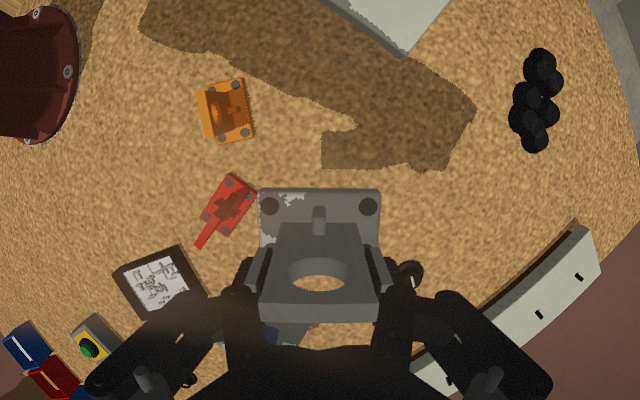

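carry_out --moves '[[[-1,-0.01,-0.02,0,0,0,2],[-1,-0.03,-0.06,0,0,0,4],[-1,-0.052,-0.1,0,0,0,6],[-1,-0.075,-0.145,0,0,0,8],[-1,-0.095,-0.185,0,0,0,10],[-1,-0.115,-0.22,0,0,0,12],[-1,-0.145,-0.248,0,0,0,14],[-1,-0.18,-0.28,0,0,0,16],[-1,-0.215,-0.31,0,0,0,18],[-1,-0.25,-0.345,0,0,0,20],[-1,-0.28,-0.372,0,0,0,22],[-1,-0.301,-0.39,0,0,0,22.8]]]'

```text
t: 7.72
tcp_pos: [0.4507, -0.202, 0.2543]
tcp_rot: [1.555, 2.729, -0.0]
ft_force: [0.1, 0.8, -2.7]
grip_width: 0.549
```

```bash
python3 go.py .7157 -.1292 .2 30.7;  python3 go.py .7257 -.1502 .24 30.7; python3 - <<'E'
from h import *
cv2.imwrite('pics/s3.png',get_image('scene'))
E
```

```text
t 7.72 pos [ 0.4507 -0.202   0.2543] zaxis [ 0. -0. -1.] jawdir 30.66 need turn world z 0.04 => tool z turn -0.04
shift tool mm [-72.5 265.1  54.4] j [-0.57  0.22 -0.19  1.16 -0.    0.47] ft [ 0.13  0.75 -2.65] grip 0.549
t 7.72 pos [ 0.4507 -0.202   0.2543] zaxis [ 0. -0. -1.] jawdir 30.66 need turn world z 0.04 => tool z turn -0.04
shift tool mm [-95.7 263.   14.4] j [-0.57  0.22 -0.19  1.16 -0.    0.47] ft [ 0.13  0.75 -2.65] grip 0.549
```

View pics/s3.png

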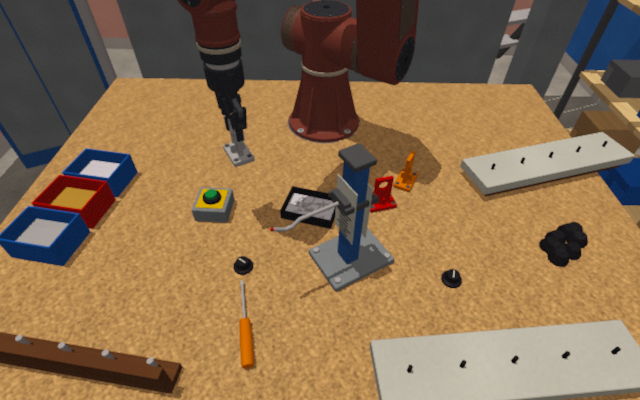

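carry_out --moves '[[[-1,-0.015,0.03,0.0,0,0,0],[-1,-0.035,0.075,0.0,0,0,0],[-1,-0.055,0.12,0.005,0,0,0],[-1,-0.07,0.165,0.012,0,0,0],[-1,-0.085,0.21,0.02,0,0,0],[-1,-0.095,0.245,0.028,0,0,0],[-1,-0.095,0.262,0.034,0,0,0],[-1,-0.095,0.265,0.034,0,0,0],[-1,-0.095,0.265,0.034,0,0,0],[-1,-0.095,0.265,0.034,0,0,0]]]'

```text
t: 9.02
tcp_pos: [0.7263, -0.1465, 0.2211]
tcp_rot: [1.553, 2.73, -0.0]
ft_force: [-0.3, 0.2, -2.4]
grip_width: 0.548
```

```bash
python3 go.py .7157 -.1292 .2 30.7; python3 - <<'E'
from h import *
cv2.imwrite('pics/w4.png',get_image('wrist'));c=camera_params('wrist');print(c)
cv2.imwrite('pics/s4.png',get_image('scene')[120:320,180:440]);
t=observe()['tcp_pos']
print('eye expected',projf(c,t+[0,0,.02]),'tip',projf(c,[.6975,-.0978,.2205]),'seat rod',projf(c,[.680,-.069,.205]))
S=cv2.imread('pics/s4.png');cv2.imwrite('pics/s4c.png',cv2.resize(S,None,fx=3,fy=3,interpolation=cv2.INTER_CUBIC))
E
```

```text
t 9.03 pos [ 0.7263 -0.1465  0.2211] zaxis [ 0.001 -0.    -1.   ] jawdir 30.75 need turn world z -0.05 => tool z turn 0.05
shift tool mm [20.4 -0.3 21.1] j [-0.3   0.75  0.58  1.4  -0.    0.74] ft [-0.32  0.24 -2.4 ] grip 0.548
{'fx': 309.70691628693146, 'fy': 309.70691628693146, 'cx': 318.1491257983341, 'cy': 200.19979339001011, 'origin': array([ 0.68563036, -0.07847262,  0.36432619]), 'attitude': array([-0.30899832, -0.08547516,  0.53187782])}
eye expected [[318.62668318 279.19650232]] tip [[318.68029803 150.52185018]] seat rod [[317.9896856   80.69886986]]
```

View pics/w4.png

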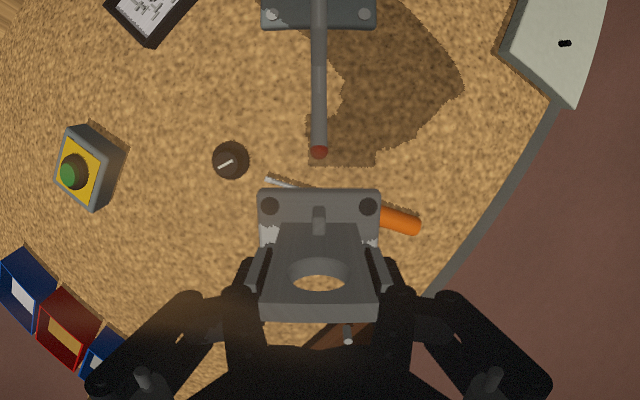

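View pics/s4c.png

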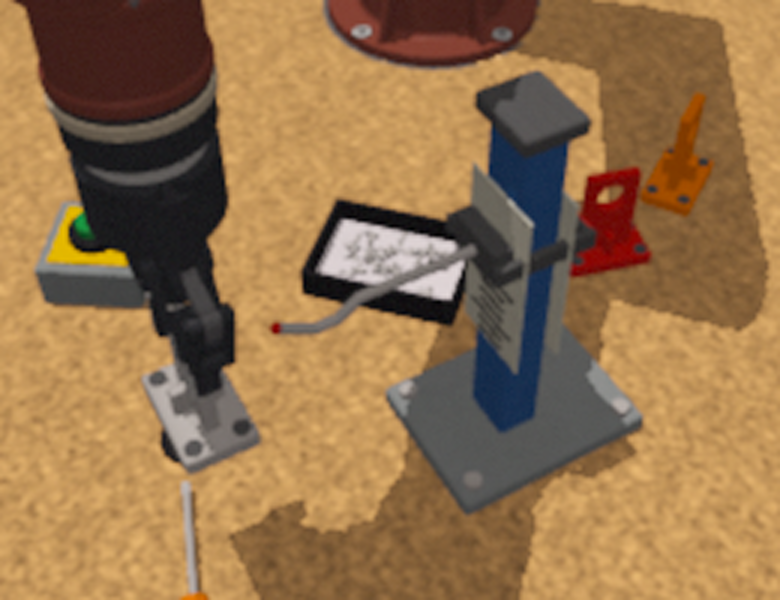

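carry_out --moves '[[[-1,0.008,0,0.006,0,0,0],[-1,0.018,0,0.014,0,0,0],[-1,0.028,0,0.021,0,0,0],[-1,0.036,0,0.021,0,0,0],[-1,0.042,0,0.021,0,0,0],[-1,0.042,0,0.021,0,0,0],[-1,0.042,0,0.021,0,0,0]]]'

```text
t: 10.0
tcp_pos: [0.7055, -0.1102, 0.1996]
tcp_rot: [1.552, 2.731, 0.0]
ft_force: [-0.9, -0.5, -2.8]
grip_width: 0.554
```

```bash
python3 go.py .680 -.069 .185 30.7; python3 - <<'E'
from h import *
W=get_image('wrist')
S=get_image('scene');T=get_image('top')
z=lambda I,x,y,w,h:cv2.resize(I[y:y+h,x:x+w],(400,400),interpolation=cv2.INTER_CUBIC)
cv2.imwrite('pics/m5.png',np.hstack([z(W,220,180,200,200),z(S,220,180,100,100)]))
E
```

```text
t 10.0 pos [ 0.7055 -0.1102  0.1996] zaxis [ 0.001 -0.    -1.   ] jawdir 30.78 need turn world z -0.08 => tool z turn 0.08
shift tool mm [48.5 -0.9 14.6] j [-0.26  0.69  0.41  1.29 -0.    0.78] ft [-0.93 -0.47 -2.84] grip 0.554
```

View pics/m5.png

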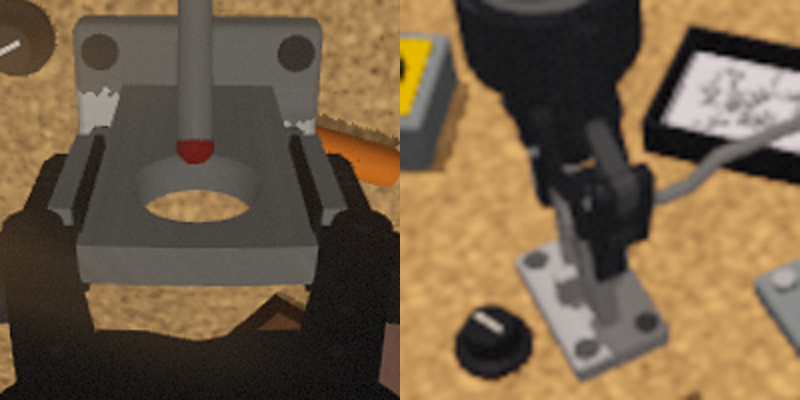

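carry_out --moves '[[[-1,0.005,-0.0005,0,0,0,0],[-1,0.011,-0.0005,0,0,0,0],[-1,0.017,-0.0005,0.001,0,0,0],[-1,0.023,-0.0005,0.005,0,0,0],[-1,0.029,-0.0005,0.0085,0,0,0],[-1,0.035,-0.0005,0.012,0,0,0],[-1,0.041,-0.0005,0.0147,0,0,0],[-1,0.046,-0.0005,0.0147,0,0,0],[-1,0.0485,-0.0005,0.0147,0,0,0],[-1,0.0485,-0.0005,0.0147,0,0,0]]]'

```text
t: 11.4
tcp_pos: [0.6801, -0.0684, 0.1848]
tcp_rot: [1.552, 2.731, 0.0]
ft_force: [0.2, -0.6, -2.9]
grip_width: 0.553
```

```bash
python3 go.py .680 -.069 .175 30.7; python3 - <<'E'
from h import *
W=get_image('wrist');c=camera_params('wrist');t=observe()['tcp_pos']
S=get_image('scene')
z=lambda I,x,y,w,h:cv2.resize(I[y:y+h,x:x+w],(400,400),interpolation=cv2.INTER_CUBIC)
cv2.imwrite('pics/m6.png',np.hstack([z(W,220,180,200,200),z(S,220,150,150,150)]))
E
python3 ft.py 8
```

```text
t 11.4 pos [ 0.6801 -0.0684  0.1848] zaxis [ 0. -0. -1.] jawdir 30.79 need turn world z -0.09 => tool z turn 0.09
shift tool mm [-0.4 -0.4  9.8] j [-0.21  0.63  0.26  1.2  -0.    0.83] ft [ 0.23 -0.58 -2.95] grip 0.553
t 11.9 ft mean [-0.153  0.242 -2.575] sd [0.51 0.42 0.49] tcp [ 0.6801 -0.0687  0.1846] grip 0.5520508870679783
```

View pics/m6.png

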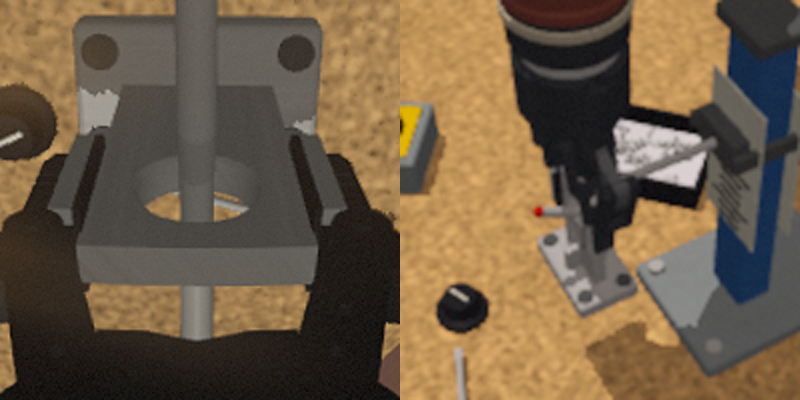

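The rod runs through the eye and comes out the other side, with the red tip visible at scene crop (538, 211). Now I'll lower slowly.

carry_out --moves '[[[-1,0,0,0.002,0,0,0],[-1,0,0,0.004,0,0,0],[-1,0,0,0.006,0,0,0],[-1,0,0,0.008,0,0,0],[-1,0,0,0.01,0,0,0],[-1,0,0,0.012,0,0,0],[-1,0,0,0.014,0,0,0],[-1,0,0,0.016,0,0,0],[-1,0,0,0.018,0,0,0],[-1,0,0,0.02,0,0,0],[-1,0,0,0.022,0,0,0],[-1,0,0,0.022,0,0,0]]]'

```text
t: 13.4
tcp_pos: [0.6801, -0.0685, 0.1625]
tcp_rot: [-1.552, -2.731, -0.0]
ft_force: [-1.4, 1.2, -1.0]
grip_width: 0.555
```

```bash
python3 ft.py 12
```

```text
t 14.0 ft mean [-0.282  0.248 -1.407] sd [0.48 0.55 0.44] tcp [ 0.6801 -0.0685  0.1627] grip 0.5504961024345257
```

carry_out --moves '[[[-1,0,0,0.0015,0,0,0],[-1,0,0,0.003,0,0,0],[-1,0,0,0.0045,0,0,0],[-1,0,0,0.006,0,0,0],[-1,0,0,0.0075,0,0,0],[-1,0,0,0.009,0,0,0],[-1,0,0,0.0105,0,0,0],[-1,0,0,0.012,0,0,0],[-1,0,0,0.012,0,0,0]]]'

```text
t: 15.12
tcp_pos: [0.6801, -0.0685, 0.1505]
tcp_rot: [-1.552, -2.731, -0.0]
ft_force: [-0.1, 0.6, 0.3]
grip_width: 0.552
```

```bash
python3 ft.py 40; python3 - <<'E'
from h import *
W=get_image('wrist')
S=get_image('scene')
z=lambda I,x,y,w,h:cv2.resize(I[y:y+h,x:x+w],(400,400),interpolation=cv2.INTER_CUBIC)
cv2.imwrite('pics/m7.png',np.hstack([z(W,220,180,200,200),z(S,220,150,150,150)]))
E
```

```text
t 17.125 ft mean [-0.301  0.108 -0.232] sd [0.43 0.55 0.5 ] tcp [ 0.6801 -0.0685  0.1506] grip 0.5511418607269347
```

View pics/m7.png

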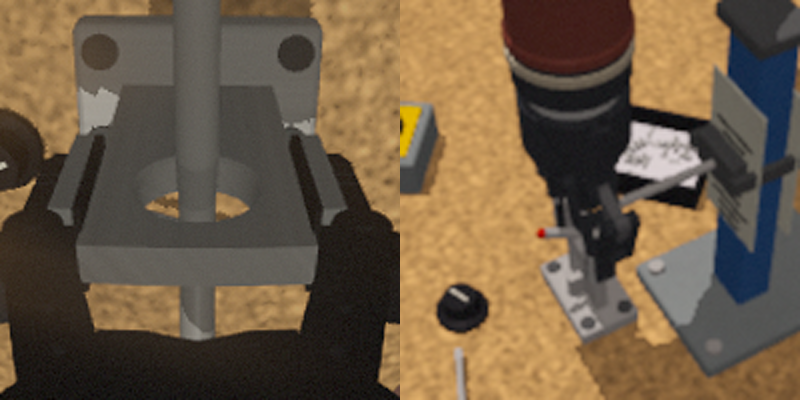

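carry_out --moves '[[[-1,0,0,0.001,0,0,0],[-1,0,0,0.001,0,0,0],[-1,0,0,0.001,0,0,0],[0.2,0,0,0.001,0,0,0],[0.3,0,0,0.001,0,0,0],[0.4,0,0,0.001,0,0,0],[0.6,0,0,0.001,0,0,0],[0.6,0,0,0.001,0,0,0]]]'

```text
t: 18.23
tcp_pos: [0.6801, -0.0685, 0.1496]
tcp_rot: [1.552, 2.731, -0.0]
ft_force: [0.6, 0.1, 0.0]
grip_width: 0.797
```

```bash
python3 ft.py 6; python3 - <<'E'
from h import *
W=get_image('wrist')
S=get_image('scene')
z=lambda I,x,y,w,h:cv2.resize(I[y:y+h,x:x+w],(400,400),interpolation=cv2.INTER_CUBIC)
cv2.imwrite('pics/m8.png',np.hstack([z(W,220,180,200,200),z(S,220,150,150,150)]))
E
```

```text
t 18.525 ft mean [ 0.369  0.462 -0.246] sd [0.44 0.26 0.34] tcp [ 0.68   -0.0685  0.1496] grip 0.8012709661483898
```

View pics/m8.png

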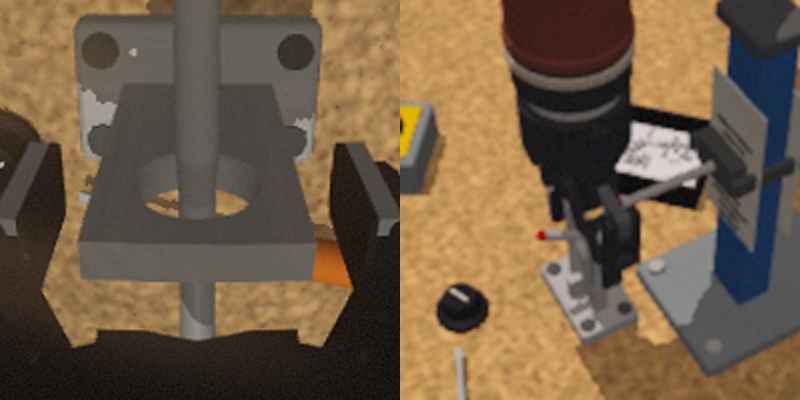

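carry_out --moves '[[[0.6,0,0,-0.004,0,0,0],[0.6,0,0,-0.012,0,0,0],[0.6,0,0,-0.025,0,0,0],[0.6,0,0,-0.04,0,0,0],[0.6,0,0,-0.06,0,0,0],[0.6,0,0,-0.08,0,0,0],[0.6,0,0,-0.1,0,0,0],[0.6,0,0,-0.12,0,0,0],[0.6,0,0,-0.125,0,0,0],[0.6,0,0,-0.125,0,0,0]]]'

```text
t: 19.88
tcp_pos: [0.6802, -0.0685, 0.2749]
tcp_rot: [1.552, 2.731, 0.0]
ft_force: [0.2, -1.5, -0.6]
grip_width: 0.8
```

```bash
python3 go.py .443 -.293 .2 30.7; python3 - <<'E'
from h import *
c=camera_params('wrist');W=get_image('wrist')
for n in('scene','top'):
  get_image(n);print([(np.round(d['point'],1),round(d['p'],2)) for d in place_of(n,'record_top')])
S=get_image('scene')
z=lambda I,x,y,w,h:cv2.resize(I[y:y+h,x:x+w],(400,400),interpolation=cv2.INTER_CUBIC)
cv2.imwrite('pics/m9.png',np.hstack([z(W,120,0,400,400),z(S,220,150,150,150)]))
E
```

```text
t 19.88 pos [ 0.6802 -0.0685  0.2749] zaxis [ 0.001 -0.    -1.   ] jawdir 30.78 need turn world z -0.08 => tool z turn 0.08
shift tool mm [ -71.4 -318.7   74.8] j [-0.21  0.6   0.45  1.42  0.    0.83] ft [ 0.23 -1.51 -0.59] grip 0.8
[(array([189. , 209.6]), 0.41)]
[(array([265.4, 457.1]), 0.49)]
```

View pics/m9.png

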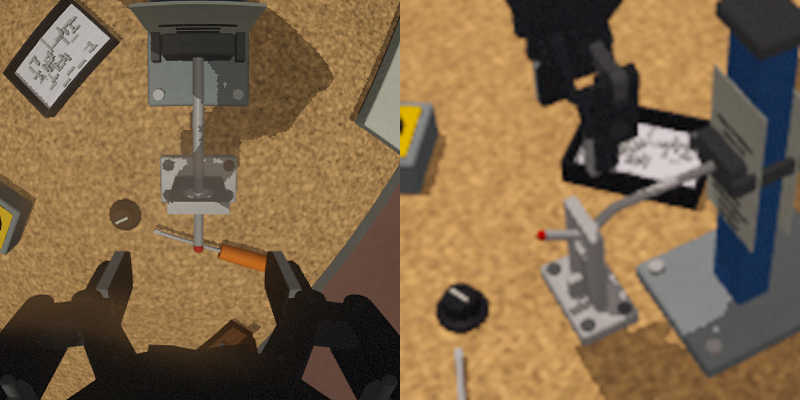

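The bracket hangs upright on the flat of the hook. Next, the button.

carry_out --moves '[[[0.6,-0.008,-0.03,0,0,0,0],[0.3,-0.018,-0.08,0,0,0,0],[-0.2,-0.03,-0.13,0,0,0,0],[-1,-0.042,-0.18,0.02,0,0,0],[-1,-0.053,-0.23,0.05,0,0,0],[-1,-0.062,-0.28,0.09,0,0,0],[-1,-0.07,-0.31,0.13,0,0,0],[-1,-0.0714,-0.3187,0.15,0,0,0],[-1,-0.0714,-0.3187,0.15,0,0,0],[-1,-0.0714,-0.3187,0.15,0,0,0]]]'

```text
t: 21.42
tcp_pos: [0.4436, -0.293, 0.1255]
tcp_rot: [1.551, 2.731, -0.0]
ft_force: [0.5, -0.2, -0.1]
grip_width: 0.003
```

```bash
python3 go.py .443 -.293 .062 30.7; python3 - <<'E'
from h import *
c=camera_params('wrist');W=get_image('wrist');S=get_image('scene');T=get_image('top')
print(projf(c,[.443,-.293,.067]))
z=lambda I,x,y,w,h:cv2.resize(I[y:y+h,x:x+w],(400,400),interpolation=cv2.INTER_CUBIC)
cv2.imwrite('pics/m10.png',np.hstack([z(W,220,150,200,200),z(S,170,130,160,160)]))
E
```

```text
t 21.43 pos [ 0.4436 -0.293   0.1255] zaxis [ 0.001 -0.001 -1.   ] jawdir 30.8 need turn world z -0.1 => tool z turn 0.1
shift tool mm [ 0.4 -0.5 63.5] j [-0.72  0.39 -0.31  0.87  0.    0.31] ft [ 0.55 -0.18 -0.15] grip 0.003
[[317.60611299 217.7145415 ]]
```

View pics/m10.png

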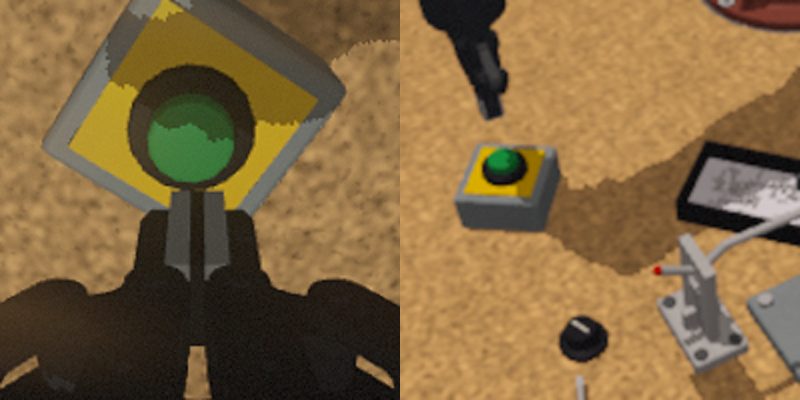

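carry_out --moves '[[[-1,0,0,0.025,0,0,0],[-1,0,0,0.048,0,0,0],[-1,0,0,0.056,0,0,0],[-1,0,0,0.06,0,0,0],[-1,0,0,0.064,0,0,0],[-1,0,0,0.064,0,0,0],[-1,0,0,0.064,0,0,0],[-1,0,0,0.064,0,0,0]]]'

```text
t: 22.58
tcp_pos: [0.4431, -0.2929, 0.0611]
tcp_rot: [1.552, 2.731, 0.001]
ft_force: [-0.7, 3.1, 6.5]
grip_width: 0.004
```

```bash
python3 ft.py 6; python3 -c "
from h import *
cv2.imwrite('pics/w11.png',get_image('wrist'))"
```

```text
t 22.875 ft mean [-0.883  3.771  6.876] sd [0.57 0.7  0.5 ] tcp [ 0.4431 -0.2929  0.061 ] grip 0.001489545614595965
```

View pics/w11.png

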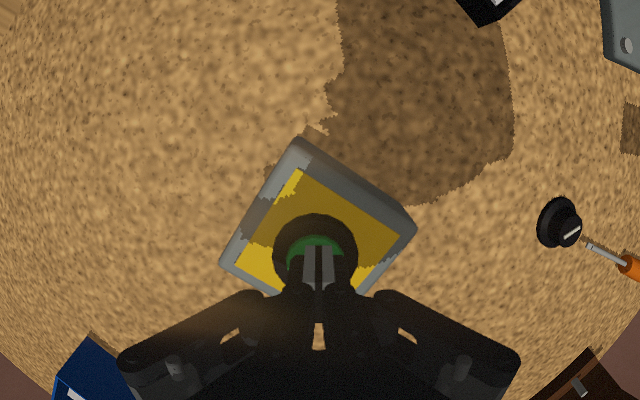

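carry_out --moves '[[[-1,0,0,-0.004,0,0,0],[-1,0,0,-0.01,0,0,0],[-1,0,0,-0.04,0,0,0],[-1,0,0,-0.08,0,0,0],[-1,0,0,-0.11,0,0,0],[-1,0,0,-0.12,0,0,0],[-1,0,0,-0.12,0,0,0]]]'

```text
t: 23.8
tcp_pos: [0.4429, -0.2932, 0.1806]
tcp_rot: [1.552, 2.731, -0.001]
ft_force: [0.1, 0.1, -0.5]
grip_width: -0.002
```

```bash
python3 ft.py 4; python3 - <<'E'
from h import *
S=get_image('scene');T=get_image('top');cv2.imwrite('pics/s12.png',S);cv2.imwrite('pics/t12.png',T)
T0=cv2.imread('pics/top0.png')
for n,(x,y,w,h) in dict(tray=(298,228,82,70),knL=(188,155,32,30),knR=(390,173,32,30),drv=(380,85,30,85)).items():
    r,_=cv2.phaseCorrelate(cv2.cvtColor(T0[y:y+h,x:x+w],6).astype('f4'),cv2.cvtColor(T[y:y+h,x:x+w],6).astype('f4'));print(n,np.round(r,2))
z=lambda I,x,y,w,h:cv2.resize(I[y:y+h,x:x+w],(400,400),interpolation=cv2.INTER_CUBIC)
cv2.imwrite('pics/m12.png',np.hstack([z(S,170,130,220,220),z(S,170,170,80,80)]))
E
```

```text
t 24.0 ft mean [-0.181 -0.44  -0.302] sd [0.39 0.44 0.42] tcp [ 0.4423 -0.2926  0.1795] grip -0.0005926182405650288
tray [ 0.17 -0.21]
knL [ 0.04 -0.02]
knR [0.36 0.02]
drv [0.02 0.05]
```

View pics/m12.png

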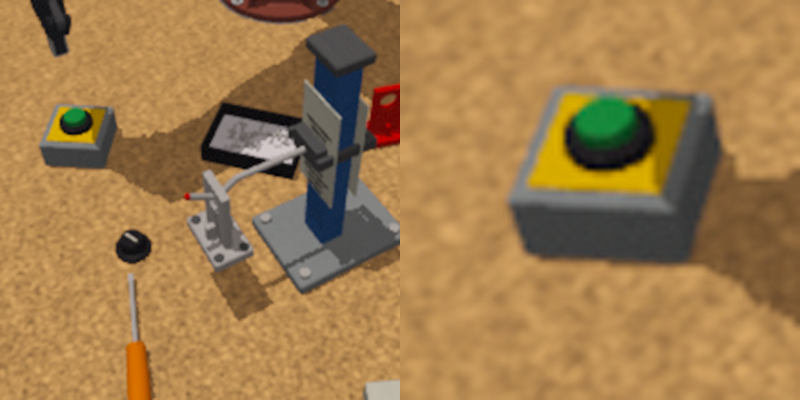

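```bash
python3 -c "
from plant import *
print(sign_off())"
```

```text
the job is handed in; nothing more can be done
None
```

The bracket is hanging in the scale's hook and the reading has been taken. The job was handed in after about 24 s on the robot's clock, and no verdict was reported.

**What I did:**
- I gripped the bare-metal bracket by its lug and threaded the eye along the hook rod to the seat.
- I lowered it at no more than 16 mm/s until the wrist force was back near its empty-gripper value. The bracket weighs about 2.5 N, so the hook sank roughly 25 mm.
- I opened the fingers, backed straight up, pressed the green button with the fingers shut, and withdrew clear.

**Last checks:**
- **Hanging:** the last picture shows the bracket upright on the flat bottom of the hook. No hook movement showed between pictures, but its speed was not measured.
- **Button:** the press reached a tool height of 0.061 m, which is full travel, with about 6.9 N upward on the tool. The last picture shows the button up again.
- **Other objects:** comparing the first and last overhead pictures, the tray, knobs and screwdriver shifted by less than 0.4 pixel, under 1 mm.
- **Robot:** the arm was clear of everything when I handed in.

**One oddity:** during the press there was also about 3.8 N of sideways force that I did not explain. It may have been the fingers rubbing on the button or its collar.

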